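# Slide the slate plaque out to the customer

## Task

Hand the slate paw-print plaque to the customer: with the fingertips, push it flat across the ledge to the customer's edge, about midway between the card reader and the blue tin, until its whole green end band and no more sticks out past the edge, square to the edge, so that the customer can take hold of it there. Only push or slide it, do not pick it up, and leave the card reader, the tins and the treat jar where they stand.

Things in the scene. Friction and masses are not known exactly. Their poses are not given: they have to be found in the camera images.
- ledge: Fixed raised wooden ledge (riser) that stands on the counter: 340 (x) x 640 (y) x 100 mm high, flat top board 22 mm thick. Origin: centre of its underside, on the counter. Its x axis points to the customer, square to the customer's edge, which lies 170 mm ahead of the origin; y runs along that edge; its top is 100 mm above the origin. Its place and yaw differ from start to start.
- ledge_edge (a point): Middle of the customer's (+x, far) top edge of the ledge, on the top surface; axes as the ledge's.
- plaque: Loose dark slate plaque lying flat on the ledge, 120 (x) x 110 (y) x 8 mm thick, about 0.2 to 0.4 kg, slides with friction. A green painted band covers the 40 mm at its +x end, a white paw print the rest. Origin: centre of its underside; x points to the green end. At the start it lies askew, up to 0.45 rad, and wholly on the ledge with the green end towards the customer.
- plaque_line (a point): Middle of the line where the green band begins, on the plaque's top face: 20 mm ahead (+x) of the plaque's centre; the green end is 40 mm further on.
- card_reader: Loose flat white card reader with keys, 85 (x) x 65 (y) x 22 mm high, near the customer's edge, on one side or the other. Origin: centre of its underside. Must stay put.
- blue_tin: Loose round pet-food tin, blue, 65 mm across, 38 mm high, near the customer's edge, on the side across from the card reader. Origin: centre of its underside. Must stay put.
- gold_tin: Loose round pet-food tin, gold, 65 mm across, 38 mm high, near one end of the ledge. Origin: centre of its underside. Must stay put.
- treat_jar: Loose round jar with a red cap, 68 mm across, 70 mm high, near the other end of the ledge. Origin: centre of its underside. Must stay put.
There are look-alikes about, which are no part of the job. Leave any red look-alike of the plaque alone.

How it is judged:
By the outcome, as a careful person would: the job done as asked, in the order asked, and still so for the second after the job is handed in, with the robot touching nothing.
It also fails if it takes over 58 s, if anything falls off the work surface, if the arm or the gripper's body presses on something with over 40 N, if the wrist force passes 120 N, or if a joint passes its speed limit or range.

## Robot

A 6-joint arm with a two-finger parallel gripper is mounted at the origin on the work surface. World frame = base frame: x ahead of the robot, y to its left, z up, the work surface at z = 0. Lengths are in mm, angles in degrees, forces in N, time in s.
With the tool pointing down it reaches from about 275 to 750 mm from the base axis. Payload 10.2 kg.
Tool frame: the origin (TCP) lies at the very end of the fingers, on their centre line; the grasp point (between the pads) lies 19 mm behind it; z points along the fingers, y is the line along which they close (so a half turn about z gives the same grasp; the last joint's range is limited). The gripper opens to 85 mm and grips with 20 to 120 N. Pads are 22 mm wide; open, the fingers measure 114 mm over their backs; the gripper's body (76 mm by 85 mm) begins 54 mm behind the grasp point. The pads swing forward as they close: fully open they stand 13 mm farther back than shut.
Start: joints at [57.387, 17.928, 85.812, -0, 76.261, -12.8], TCP at [177.961, 493.924, 231.294] pointing down, gripper open.
Joint ranges: [-168.41, 168.41], [-55.51, 124.54], [10.69, 146.95], [-70.63, 250.63], [1, 178], [-165.06, 165.06]. Speed limits (degrees/s): [136.94, 136.94, 172.46, 180, 180, 180].

## Interface

Orientations are given as [roll, pitch, yaw] about the fixed x, y, z axes, in that order (R = Rz(yaw) Ry(pitch) Rx(roll)).
In Python, from cell import telemetry, capture, camera_model, workorder gives the robot as it stands.
- The arm moves only by the tool apply_moves, never from a script. Its argument "deltas" is a list of rows, each a list of 3 entries, a list of its own where there are three numbers: the shift along the tool's x, y, z in m, then the turn about the tool's z in rad, then the finger opening in m, from 0 to 0.0854. In form: [[[tx, ty, tz], twist, fingers], ...]. A call has 1 to 10 rows; each row is the pose to reach, as a shift and turn from the pose commanded when the call began, along the tool's axes at that moment; what a row does not reach only later rows make up. A row lasts 1/12 s, in which the tool goes at most 41.7 mm and 7.16 degrees, less where a joint would pass 70% of its speed; a pose out of reach is approached as far as the arm can. A call with a gripper value outside its range is refused whole. The fingers move at their own pace and stop on an object; "force" is the grip in N (left out, the last holds). Time passes only in rows, so rows that repeat a pose let the fingers close. It gives the time, the measured TCP pose, the force, the opening and the grip force at its end, in the units of the state.
- telemetry.observe(): the state, without advancing time (a new reading comes with each control period).
- capture(name): name is "scene" or "top"; returns the picture (420x560x3 uint8, blue, green, red); there is no depth.
- camera_model(name): a dict with "K" (3x3 intrinsics, pixels), "dist" ([k1, k2, p1, p2, k3] as OpenCV has them; the pictures are not rectified), "rvec" (rotation vector, rad) and "tvec" (3), from world to camera coordinates, as OpenCV has them. Camera axes: x right, y down, z forward; pixel columns grow to the right and rows downward; lengths in mm; the calibration is good to about 2 mm. A picture is of the moment at which its call begins. camera_model takes no time and is no camera call.
- workorder.close_job(): hands the job in; it is judged then, once.
The state is a dict: "clock": time; "q": joint angles; "qvel": joint speeds; "tau": joint torques, N m; "tool_pos": TCP position; "eef_rot": TCP orientation; "wrist_force": force on the tool from outside, world axes, zero at the start; "wrist_torque": the same for the moment, N m; "opening": opening from 0.0 (shut) to 1.0 (fully open); "finger_force": force on a finger pad.
Only numpy, scipy, OpenCV 4.12 (cv2) and the standard library are available. Lean on these libraries where they do the work, as an engineer would, in place of code of your own. Each camera call takes 0.05 s, during which the arm holds its last target. There are 200 camera calls.

## Working session

There is one attempt and no reset: what is moved stays moved. The work goes in short steps, Python scripts to look and compute and a tool call to move; the robot and the scene stay as the last step left them, time stands still between calls to the robot, and variables do not carry over. Pictures are saved under pics/ and viewed, at most 10 in all, crops included, and the job is handed in when it is done.

Besides the shell and the picture viewer there is one more tool, called as a command line: name --argument value ..., lists and objects as JSON in quotes. apply_moves: Moves the arm, as the interface text tells. Its arguments: {"type":"object","properties":{"deltas":{"type":"array","items":{"type":"array"}},"force":{"type":"number"}},"required":["deltas"]}

```bash
mkdir -p pics; ls
python3 - <<'E'
from cell import telemetry, capture, camera_model
import cv2
for n in("top","scene"):
    cv2.imwrite(f"pics/{n}0.png",capture(n)); print(camera_model(n))
s=telemetry.observe();print(s['clock'],s['tool_pos'],s['eef_rot'],s['wrist_force'])
E
```

```text
pics
{'K': array([[538.42487229,   0.        , 282.72720387],
       [  0.        , 538.42487229, 203.28166146],
       [  0.        ,   0.        ,   1.        ]]), 'dist': array([-0.12771214,  0.        ,  0.        ,  0.        ,  0.        ]), 'rvec': array([ 2.19217066, -2.1307034 ,  0.10202391]), 'tvec': array([  11.0436642 ,  504.71134639, 1264.25106771])}
{'K': array([[502.65536163,   0.        , 279.10587176],
       [  0.        , 502.65536163, 213.12820171],
       [  0.        ,   0.        ,   1.        ]]), 'dist': array([-0.18133306,  0.        ,  0.        ,  0.        ,  0.        ]), 'rvec': array([ 2.11111156,  0.57809663, -0.31628991]), 'tvec': array([-440.88034321,  -46.25561729, 1651.40213453])}
0.1 [177.84237243 493.70383618 230.78177877] [-1.79932415e+02 -1.57772262e-02  1.60183371e+02] [-0.01690843  0.28397822  0.42391727]
```

View pics/top0.png

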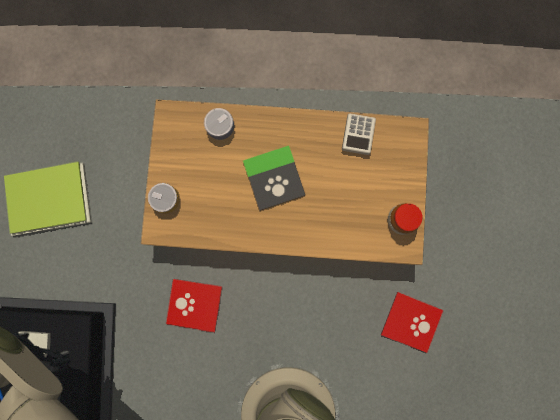

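View pics/scene0.png

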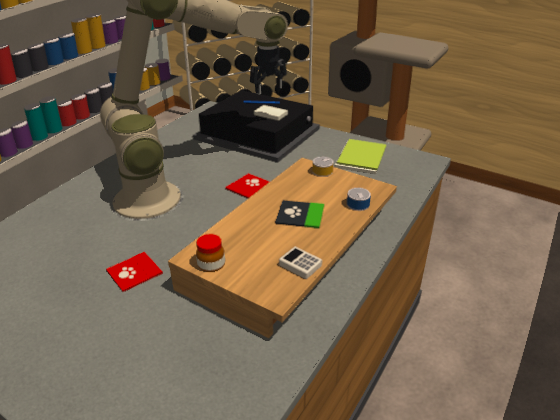

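The top view shows the plaque at about (273,178), the reader at (359,134), the blue tin at (219,123), the gold tin at (162,198) and the jar at (407,217). The ledge corners are about (155,100), (428,117), (423,263) and (143,244). Next I'll measure these.

```bash
cat > h.py <<'E'
import cv2, numpy as np
from cell import telemetry, capture, camera_model
def cast(n,px,z):
    m=camera_model(n);R=cv2.Rodrigues(m['rvec'])[0];C=-R.T@m['tvec']
    u=cv2.undistortPoints(np.float64(px).reshape(-1,1,2),m['K'],m['dist'])[:,0]
    d=np.c_[u,np.ones(len(u))]@R
    return (C+d*((z-C[2])/d[:,2])[:,None])[:,:2]
def big(mask):
    c=max(cv2.findContours(mask.astype(np.uint8),cv2.RETR_EXTERNAL,cv2.CHAIN_APPROX_NONE)[0],key=cv2.contourArea); return c[:,0]
def box(P):
    (c,s,a)=cv2.minAreaRect(np.float32(P)); return np.round(c,1),np.round(s,1),round(a,2)
def hsv(im): return cv2.split(cv2.cvtColor(im,cv2.COLOR_BGR2HSV).astype(int)) if 0 else cv2.split(cv2.cvtColor(im,cv2.COLOR_BGR2HSV))
def ledge(im):
    H,S,V=hsv(im); m=((H>8)&(H<24)&(S>90)&(V>90)).astype(np.uint8); m[:98]=0
    m=cv2.morphologyEx(m,cv2.MORPH_OPEN,np.ones((3,3)))
    return box(cast("top",big(m),100))
def plaque(im):
    H,S,V=hsv(im)
    g=((H>45)&(H<75)&(S>120)&(V>70)); g[:, :150]=0
    G=box(cast("top",big(g),108))
    roi=np.zeros(g.shape,bool); c=big(g).mean(0).astype(int); roi[c[1]-40:c[1]+65,c[0]-55:c[0]+55]=1
    d=(g|(V<75))&roi
    d=cv2.morphologyEx(d.astype(np.uint8),cv2.MORPH_OPEN,np.ones((3,3)))
    return G,box(cast("top",big(d),108))
E
python3 - <<'E'
from h import *
im=cv2.imread("pics/top0.png")
print(ledge(im));print(plaque(im))
H,S,V=hsv(im)
def roi(m,x0,x1,y0,y1):
    k=np.zeros_like(m);k[y0:y1,x0:x1]=m[y0:y1,x0:x1];return k
nw=~((H>5)&(H<25)&(S>80))&(V>80)
print('reader',box(cast("top",big(roi(nw,335,385,108,160)),122)))
print('blue',box(cast("top",big(roi(nw,195,240,105,140)),138)))
print('gold',box(cast("top",big(roi(nw,145,182,178,215)),138)))
print('jar',box(cast("top",big(roi((S>170)&((H<6)|(H>174)),380,430,190,240)),170)))
E
```

```text
(array([550.3,  18.4]), array([638.8, 340.4]), 87.41)
((array([591.5,  60.5]), array([ 38.6, 109.2]), 20.24), (array([591.5,  60.5]), array([ 38.6, 109.2]), 20.24))
reader (array([ 656.9, -142.5]), array([65. , 87.8]), 81.88)
blue (array([671.5, 175.3]), array([63.6, 65.3]), 47.51)
gold (array([499. , 291.5]), array([62.4, 63.3]), 1.66)
jar (array([ 467.1, -243.8]), array([55.7, 58.5]), 1.45)
```

```bash
cat >> h.py <<'E'
L=np.array([550.3,18.4]);YL=-2.59
def w2l(p,L=L):
    a=np.radians(YL);R=np.array([[np.cos(a),-np.sin(a)],[np.sin(a),np.cos(a)]]); return (np.asarray(p)-L)@R
def go(X,Y,z,yaw):
    """delta (tool frame, m / rad) from the present pose to ledge-frame X,Y, height z, world yaw"""
    from scipy.spatial.transform import Rotation as Ro
    s=telemetry.observe(); a=np.radians(YL)
    t=np.r_[L+[np.cos(a)*X-np.sin(a)*Y,np.sin(a)*X+np.cos(a)*Y],z]
    R=Ro.from_euler('xyz',s['eef_rot'],degrees=True)
    y=s['eef_rot'][2]
    print(s['clock'],'d',np.round(R.inv().apply(t-s['tool_pos'])/1000,4),'twist',round(-np.radians((yaw-y+180)%360-180),4),'F',np.round(s['wrist_force'],1),'led',np.round(w2l(s['tool_pos'][:2]),1),round(s['tool_pos'][2],1),round(y,2))
E
python3 -c "
from h import *
go(0,140,180,87.4)"
```

```text
0.1 d [-0.4701 -0.1871  0.0509] twist 1.2703 F [-0.   0.3  0.4] led [-393.6  458. ] 230.8 160.18
```

apply_moves --deltas '[[[-0.47,-0.187,0.0],1.27,0.06],[[-0.47,-0.187,0.0],1.27,0.06],[[-0.47,-0.187,0.0],1.27,0.06],[[-0.47,-0.187,0.0],1.27,0.06],[[-0.47,-0.187,0.0],1.27,0.06],[[-0.47,-0.187,0.0],1.27,0.06],[[-0.47,-0.187,0.0],1.27,0.06],[[-0.47,-0.187,0.0],1.27,0.06],[[-0.47,-0.187,0.0],1.27,0.06],[[-0.47,-0.187,0.0],1.27,0.06]]'

```text
clock: 0.93
tool_pos: [491.1, 216.0, 231.1]
eef_rot: [-180.0, 0.0, 88.2]
wrist_force: [0.2, 0.1, 0.0]
opening: 0.7
finger_force: 0.0
```

```bash
python3 -c "
from h import *
go(0,140,125,87.4)"
```

```text
0.9333 d [-0.0557  0.0673  0.1061] twist 0.014 F [0.2 0.1 0. ] led [-68.1 194.7] 231.1 88.2
```

apply_moves --deltas '[[[-0.03,0.036,0.0],0.014,0.06],[[-0.056,0.067,0.03],0.014,0.06],[[-0.056,0.067,0.07],0.014,0.06],[[-0.056,0.067,0.1],0.014,0.06],[[-0.056,0.067,0.106],0.014,0.06],[[-0.056,0.067,0.106],0.014,0.06],[[-0.056,0.067,0.106],0.014,0.06]]'

```text
clock: 1.52
tool_pos: [556.1, 160.6, 127.1]
eef_rot: [179.9, -0.0, 87.8]
wrist_force: [0.7, -0.1, 1.5]
opening: 0.704
finger_force: 0.0
```

```bash
python3 -c "
from h import *
go(0,140,102,87.4)
cv2.imwrite('pics/scene1.png',cv2.resize(capture('scene')[130:300,170:420],None,fx=3,fy=3))"
```

```text
1.5167 d [-0.0023  0.0006  0.0251] twist 0.007 F [ 0.7 -0.1  1.5] led [ -0.6 142.3] 127.1 87.8
```

View pics/scene1.png

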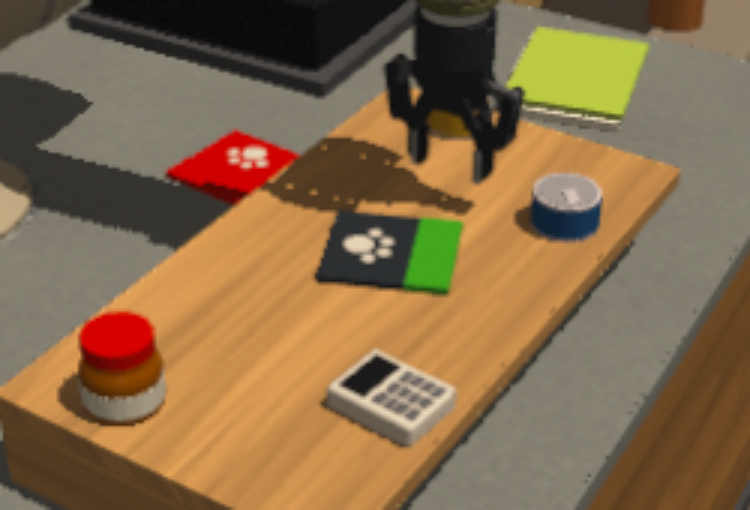

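The fingers hang free beside the plaque, with tips at crop (417,160) and (482,175). I'll lower them to the ledge by touch.

apply_moves --deltas '[[[-0.002,0,0.012],0.007,0.06],[[-0.002,0,0.02],0.007,0.06],[[-0.002,0,0.0245],0.007,0.06],[[-0.002,0,0.0245],0.007,0.06],[[-0.002,0,0.0245],0.007,0.06]]'

```text
clock: 1.98
tool_pos: [555.7, 158.3, 101.4]
eef_rot: [180.0, -0.0, 87.4]
wrist_force: [-0.2, 0.1, 0.3]
opening: 0.706
finger_force: 0.0
```

apply_moves --deltas '[[[0,0,0.001],0,0.06],[[0,0,0.002],0,0.06],[[0,0,0.002],0,0.06],[[0,0,0.002],0,0.06]]'

```text
clock: 2.32
tool_pos: [555.5, 158.2, 98.9]
eef_rot: [180.0, 0.0, 87.4]
wrist_force: [-0.4, 0.7, 0.6]
opening: 0.704
finger_force: 0.0
```

apply_moves --deltas '[[[0,0,0.001],0,0.06],[[0,0,0.001],0,0.06],[[0,0,0.002],0,0.06],[[0,0,0.002],0,0.06]]'

```text
clock: 2.65
tool_pos: [555.4, 158.1, 96.6]
eef_rot: [-180.0, 0.0, 87.4]
wrist_force: [0.5, -0.1, 0.6]
opening: 0.704
finger_force: 0.0
```

apply_moves --deltas '[[[0,0,0.001],0,0.06],[[0,0,0.001],0,0.06],[[0,0,0.001],0,0.06]]'

```text
clock: 2.9
tool_pos: [555.4, 158.1, 95.7]
eef_rot: [-180.0, 0.0, 87.4]
wrist_force: [0.1, 0.1, -0.6]
opening: 0.699
finger_force: 0.0
```

apply_moves --deltas '[[[0,0,0.001],0,0.06],[[0,0,0.001],0,0.06],[[0,0,0.001],0,0.06]]'

```text
clock: 3.15
tool_pos: [555.6, 158.1, 95.0]
eef_rot: [180.0, -0.0, 87.4]
wrist_force: [-0.2, 0.2, 3.3]
opening: 0.703
finger_force: 1.1
```

apply_moves --deltas '[[[0,0,-0.003],0,0.06],[[-0.01,0,-0.003],0,0.06],[[-0.02,0,-0.003],0,0.06],[[-0.025,0,-0.003],0,0.06],[[-0.03,0,-0.003],0,0.06],[[-0.034,0,-0.003],0,0.06],[[-0.038,0,-0.003],0,0.06],[[-0.042,0,-0.003],0,0.06],[[-0.046,0,-0.003],0,0.06],[[-0.05,0,-0.003],0,0.06]]'

```text
clock: 3.98
tool_pos: [553.2, 107.9, 97.8]
eef_rot: [180.0, -0.0, 87.4]
wrist_force: [0.9, 1.4, 0.1]
opening: 0.703
finger_force: 0.5
```

```bash
python3 -c "
from h import *
go(0,70,98,87.4)
cv2.imwrite('pics/scene2.png',cv2.resize(capture('scene')[130:300,170:420],None,fx=3,fy=3))"
```

```text
3.9833 d [-0.0195  0.0012 -0.0002] twist -0.0004 F [0.9 1.4 0.1] led [-1.2 89.5] 97.8 87.37
```

View pics/scene2.png

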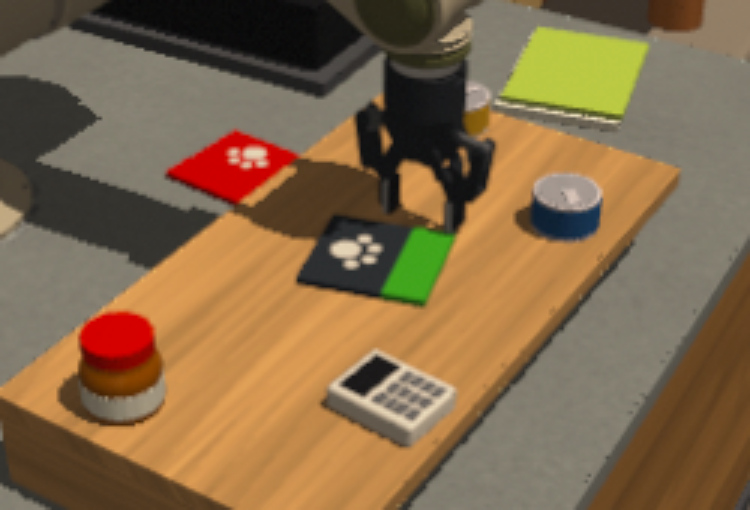

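The plaque is turning square; its front-left corner at crop (455,230) is on the front finger. I'll continue.

apply_moves --deltas '[[[-0.003,0.001,0],0,0.06],[[-0.006,0.001,0],0,0.06],[[-0.009,0.001,0],0,0.06],[[-0.012,0.001,0],0,0.06],[[-0.015,0.001,0],0,0.06],[[-0.018,0.001,0],0,0.06],[[-0.018,0.001,0],0,0.06]]'

```text
clock: 4.62
tool_pos: [553.3, 89.5, 97.8]
eef_rot: [-180.0, 0.0, 87.3]
wrist_force: [-0.3, -0.3, -0.7]
opening: 0.701
finger_force: 0.0
```

apply_moves --deltas '[[[0.02,0,0],0,0.06],[[0.05,0,-0.02],0,0.06],[[0.06,0,-0.06],0,0.06],[[0.06,0.0,-0.08],0,0.06],[[0.06,-0.03,-0.08],0,0.06],[[0.06,-0.07,-0.08],0,0.06],[[0.06,-0.11,-0.08],0,0.06],[[0.06,-0.15,-0.08],0,0.06],[[0.06,-0.15,-0.08],0,0.06]]'

```text
clock: 5.37
tool_pos: [399.5, 157.3, 176.8]
eef_rot: [-179.7, 0.0, 87.5]
wrist_force: [0.8, -1.0, 0.0]
opening: 0.706
finger_force: 0.0
```

Run:
```python
from h import *
im=capture('top'); cv2.imwrite('pics/top3.png',im)
G,P=plaque(im); print(G,P,'band led',w2l(G[0]),'pl',w2l(P[0]),'yaw off',G[2]-YL)
go(-100,4,150,177.4)
```

```text
(array([581.8,  19.3]), array([ 38.9, 107.8]), 6.86) (array([581.8,  19.3]), array([ 38.9, 107.8]), 6.85) band led [31.42715209  2.3225226 ] pl [31.42715209  2.3225226 ] yaw off 9.45
5.4167 d [-0.128   0.0531  0.0278] twist -1.5702 F [ 0.5 -0.   1.1] led [-153.1  132. ] 177.8 87.43
```

View pics/top3.png

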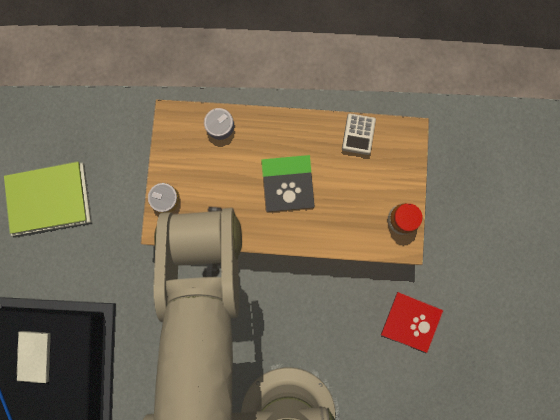

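The top view shows the plaque at about (289,184), still about 9.5° askew and near the mid line. I'll go behind it aligned to its back face, then push along an arc.

```bash
python3 -c "
from h import *
go(-90,-18,130,186.85)"
```

```text
5.4167 d [-0.15    0.0631  0.0478] twist -1.7352 F [ 0.5 -0.   1.1] led [-153.1  132. ] 177.8 87.43
```

apply_moves --deltas '[[[-0.03,0.013,0],-0.12,0.06],[[-0.06,0.025,0],-0.24,0.06],[[-0.09,0.038,0],-0.36,0.06],[[-0.12,0.05,0],-0.48,0.06],[[-0.15,0.063,0],-0.6,0.06],[[-0.15,0.063,0],-0.72,0.06],[[-0.15,0.063,0],-0.84,0.06],[[-0.15,0.063,0],-0.96,0.06],[[-0.15,0.063,0],-1.08,0.06],[[-0.15,0.063,0],-1.2,0.06]]'

```text
clock: 6.25
tool_pos: [463.1, 3.7, 177.9]
eef_rot: [-180.0, 0.0, 156.4]
wrist_force: [-0.6, 0.5, -0.3]
opening: 0.699
finger_force: 0.0
```

apply_moves --deltas '[[[0,0,0],-0.12,0.06],[[0,0,0],-0.24,0.06],[[0,0,0.01],-0.36,0.06],[[0,0,0.03],-0.48,0.06],[[0,0,0.045],-0.535,0.06],[[0,0,0.045],-0.535,0.06],[[0,0,0.045],-0.535,0.06]]'

```text
clock: 6.83
tool_pos: [462.7, 3.9, 132.8]
eef_rot: [180.0, -0.0, -173.4]
wrist_force: [0.6, -0.5, 0.0]
opening: 0.701
finger_force: 0.0
```

```bash
python3 -c "
from h import *
go(-90,-18,98,186.85)"
```

```text
6.8333 d [0.003  0.0009 0.0348] twist -0.0036 F [ 0.6 -0.5  0. ] led [-86.8 -18.4] 132.8 -173.36
```

apply_moves --deltas '[[[0.002,0,0.015],0,0.06],[[0.002,0,0.028],0,0.06],[[0.002,0,0.035],0,0.06],[[0.002,0,0.035],0,0.06],[[0.002,0,0.035],0,0.06]]'

```text
clock: 7.25
tool_pos: [460.9, 3.9, 98.5]
eef_rot: [-180.0, 0.1, -173.3]
wrist_force: [-0.6, -0.1, 0.4]
opening: 0.705
finger_force: 0.0
```

Run:
```python
from h import *
go(-90,-18,98,186.85)
th=np.radians(9.45); s0=w2l(telemetry.observe()['tool_pos'][:2])
c=np.array([-8,-4.3]); P=[]  # tcp,theta
p=s0.copy(); g=c-71*np.array([np.cos(th),np.sin(th)])
for f in (.5,1): P.append((*(s0+(g-s0)*f),th))
t=th;trav=0
while c[0]<128:
    d=5; t=max(0,th*(1-trav/90)); x=np.array([np.cos(t),np.sin(t)]); c=c+d*x; trav+=d
    P.append((*(c-71*x),t))
prev=(*s0,th)
for k in range(0,len(P),10):
    px,py,pt=prev; x=np.array([np.cos(pt),np.sin(pt)]); y=np.array([-x[1],x[0]])
    print([[[round(-float(np.dot(np.array(q[:2])-prev[:2],x))/1000,4),round(float(np.dot(np.array(q[:2])-prev[:2],y))/1000,4),0],round(float(pt-q[2]),4),.06] for q in P[k:k+10]])
    prev=P[min(k+9,len(P)-1)]
print(P[-1],c)
```

```text
7.25 d [0.0013 0.0008 0.0005] twist -0.0022 F [-0.6 -0.1  0.4] led [-88.6 -18.6] 98.5 -173.27
[[[-0.0054, 0.0004, 0], 0.0, 0.06], [[-0.0109, 0.0008, 0], 0.0, 0.06], [[-0.0159, 0.0008, 0], 0.0, 0.06], [[-0.0209, 0.0014, 0], 0.0092, 0.06], [[-0.0259, 0.002, 0], 0.0183, 0.06], [[-0.0309, 0.0025, 0], 0.0275, 0.06], [[-0.0359, 0.003, 0], 0.0367, 0.06], [[-0.0409, 0.0034, 0], 0.0458, 0.06], [[-0.046, 0.0038, 0], 0.055, 0.06], [[-0.051, 0.0041, 0], 0.0641, 0.06]]
[[[-0.005, 0.0006, 0], 0.0092, 0.06], [[-0.01, 0.0012, 0], 0.0183, 0.06], [[-0.015, 0.0017, 0], 0.0275, 0.06], [[-0.02, 0.0021, 0], 0.0367, 0.06], [[-0.0251, 0.0026, 0], 0.0458, 0.06], [[-0.0301, 0.0029, 0], 0.055, 0.06], [[-0.0351, 0.0033, 0], 0.0641, 0.06], [[-0.0401, 0.0036, 0], 0.0733, 0.06], [[-0.0452, 0.0038, 0], 0.0825, 0.06], [[-0.0502, 0.004, 0], 0.0916, 0.06]]
[[[-0.005, 0.0006, 0], 0.0092, 0.06], [[-0.01, 0.0006, 0], 0.0092, 0.06], [[-0.015, 0.0005, 0], 0.0092, 0.06], [[-0.02, 0.0005, 0], 0.0092, 0.06], [[-0.025, 0.0004, 0], 0.0092, 0.06], [[-0.03, 0.0004, 0], 0.0092, 0.06], [[-0.035, 0.0003, 0], 0.0092, 0.06], [[-0.04, 0.0003, 0], 0.0092, 0.06], [[-0.045, 0.0002, 0], 0.0092, 0.06], [[-0.05, 0.0002, 0], 0.0092, 0.06]]
(np.float64(60.55795448190668), np.float64(3.5156180534985526), 0) [131.55795448   3.51561805]
```

apply_moves --deltas '[[[-0.005,0.0004,0],0,0.06],[[-0.011,0.0008,0],0,0.06],[[-0.016,0.0008,0],0,0.06],[[-0.021,0.0014,0],0.009,0.06],[[-0.026,0.002,0],0.018,0.06],[[-0.031,0.0025,0],0.027,0.06],[[-0.036,0.003,0],0.036,0.06],[[-0.041,0.0034,0],0.045,0.06],[[-0.046,0.0038,0],0.055,0.06],[[-0.051,0.0041,0],0.064,0.06]]'

```text
clock: 8.08
tool_pos: [511.0, 14.2, 97.8]
eef_rot: [180.0, -0.0, -177.0]
wrist_force: [-1.6, 0.4, 0.6]
opening: 0.702
finger_force: 1.0
```

apply_moves --deltas '[[[-0.005,0.0006,0],0.009,0.06],[[-0.01,0.0012,0],0.018,0.06],[[-0.015,0.0017,0],0.027,0.06],[[-0.02,0.0021,0],0.036,0.06],[[-0.025,0.0026,0],0.046,0.06],[[-0.03,0.0029,0],0.055,0.06],[[-0.035,0.0033,0],0.064,0.06],[[-0.04,0.0036,0],0.073,0.06],[[-0.045,0.0038,0],0.082,0.06],[[-0.05,0.004,0],0.092,0.06]]'

```text
clock: 8.92
tool_pos: [560.7, 20.9, 97.8]
eef_rot: [180.0, 0.0, 177.8]
wrist_force: [-1.6, 0.0, 1.3]
opening: 0.702
finger_force: 0.9
```

Run:
```python
from h import *
im=capture('top'); cv2.imwrite('pics/top4.png',im)
G,P=plaque(im); print(G,'band led',w2l(G[0]),'yaw off',G[2]-YL)
go(60.5,3.5,98,177.4)
```

```text
(array([679.2,  16. ]), array([109.2,  32.4]), 81.91) band led [128.87677775   3.42726661] yaw off 84.5
8.9667 d [-0.0495  0.0003 -0.0001] twist 0.006 F [-0.4 -0.7 -0.5] led [11.1  2.9] 97.8 177.74
```

View pics/top4.png

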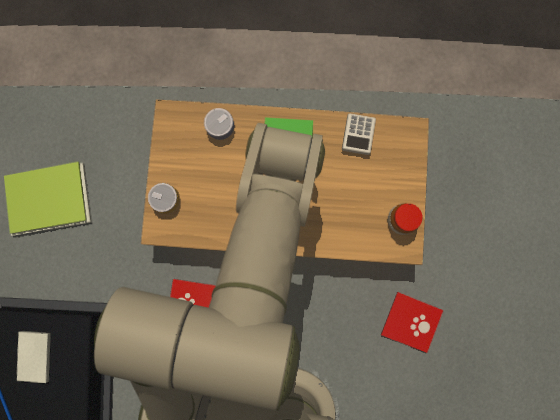

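The green end is at about (289,127), partly under the arm and heading square. I'll push further, then back off for a clear look.

apply_moves --deltas '[[[-0.005,0,0],0.006,0.06],[[-0.01,0,0],0.006,0.06],[[-0.015,0,0],0.006,0.06],[[-0.02,0,0],0.006,0.06],[[-0.025,0,0],0.006,0.06],[[-0.03,0,0],0.006,0.06],[[-0.035,0,0],0.006,0.06],[[-0.04,0,0],0.006,0.06],[[-0.045,0,0],0.006,0.06],[[-0.05,0,0],0.006,0.06]]'

```text
clock: 9.8
tool_pos: [610.7, 18.9, 97.8]
eef_rot: [-180.0, -0.0, 177.5]
wrist_force: [-1.1, 0.5, -0.2]
opening: 0.704
finger_force: 0.5
```

```bash
python3 -c "
from h import *
go(60.5,3.5,98,177.4)"
```

```text
9.8 d [-0.0002  0.0003 -0.0002] twist 0.0016 F [-1.1  0.5 -0.2] led [60.3  3.2] 97.8 177.49
```

apply_moves --deltas '[[[0.02,0,0],0,0.06],[[0.06,0,0],0,0.06],[[0.1,0,0],0,0.06],[[0.14,0,-0.02],0,0.06],[[0.16,0,-0.02],0,0.06],[[0.16,0,-0.02],0,0.06]]'

```text
clock: 10.3
tool_pos: [447.8, 26.4, 118.8]
eef_rot: [-180.0, 0.0, 177.5]
wrist_force: [0.8, -0.1, 1.0]
opening: 0.703
finger_force: 0.0
```

```bash
cat > m.py <<'E'
from h import *
import sys
im=capture('top'); cv2.imwrite(sys.argv[1],im)
H,S,V=hsv(im); g=((H>45)&(H<75)&(S>120)&(V>70)); g[:,:150]=0
q=w2l(cast("top",big(g),108)); c,s,a=box(q); print('band',c,s,a,'X',q[:,0].min(),q[:,0].max())
d=(V<75)&~g; d[:98]=0; d[:,:255]=0; d[:,330:]=0; d[185:]=0
p=w2l(cast("top",big(d),108)); print('dark',box(p))
for lo,hi in((-45,-25),(-25,-5),(5,25),(35,52)):
    k=(q[:,1]>lo)&(q[:,1]<hi); print(lo,'line',round(q[k&(q[:,0]<c[0]),0].mean(),1),'end',round(q[k&(q[:,0]>c[0]),0].mean(),1))
go(60.5,3.5,98,177.4)
E
python3 m.py pics/top5.png
```

```text
band [172.7   3.6] [ 39.  109.1] 0.02 X 153.19563975750683 192.24479765623698
dark (array([72.1,  3.2]), array([  2.9, 105. ]), 0.1)
-45 line 154.4 end 190.9
-25 line 154.8 end 191.1
5 line 154.4 end 191.3
35 line 153.9 end 191.3
10.35 d [-0.1611  0.0003  0.021 ] twist 0.0015 F [ 0.6  0.2 -0.6] led [-100.6    3. ] 118.7 177.48
```

View pics/top5.png

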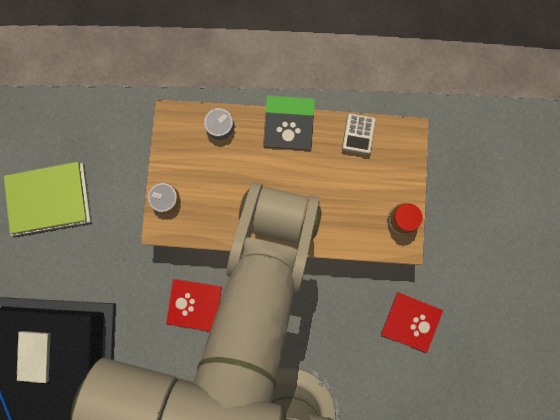

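The plaque is square (0.02°), with the band at (290,106) and its centre 3.6 mm off the ledge's middle line. It needs about 17 mm more.

apply_moves --deltas '[[[-0.03,0,0.021],0.0015,0.06],[[-0.06,0,0.021],0.0015,0.06],[[-0.09,0,0.021],0.0015,0.06],[[-0.12,0,0.021],0.0015,0.06],[[-0.145,0,0.021],0.0015,0.06],[[-0.155,0,0.021],0.0015,0.06],[[-0.158,0,0.021],0.0015,0.06],[[-0.16,0,0.021],0.0015,0.06],[[-0.162,0,0.021],0.0015,0.06],[[-0.164,0,0.021],0.0015,0.06]]'

```text
clock: 11.18
tool_pos: [613.8, 18.8, 96.6]
eef_rot: [180.0, -0.1, 177.4]
wrist_force: [-1.2, -0.8, -1.5]
opening: 0.706
finger_force: 0.5
```

apply_moves --deltas '[[[-0.002,0,0],0,0.06],[[-0.004,0,0],0,0.06],[[-0.006,0,0],0,0.06],[[-0.008,0,0],0,0.06],[[-0.01,0,0],0,0.06],[[-0.011,0,0],0,0.06],[[-0.012,0,0],0,0.06],[[-0.012,0,0],0,0.06]]'

```text
clock: 11.85
tool_pos: [626.4, 18.2, 96.9]
eef_rot: [-180.0, 0.0, 177.4]
wrist_force: [-0.2, -0.3, -0.8]
opening: 0.698
finger_force: 0.1
```

```bash
python3 -c "
from h import *
go(77.8,3.5,98,177.4)"
```

```text
11.85 d [-0.0018  0.0003 -0.0011] twist 0.0001 F [-0.2 -0.3 -0.8] led [76.   3.2] 96.9 177.4
```

apply_moves --deltas '[[[0.02,0,0],0,0.06],[[0.06,0,0],0,0.06],[[0.1,0,0],0,0.06],[[0.14,0,0],0,0.06],[[0.16,0,0],0,0.06],[[0.16,0,0],0,0.06]]'

```text
clock: 12.35
tool_pos: [463.0, 26.0, 97.0]
eef_rot: [180.0, -0.1, 177.4]
wrist_force: [0.4, -0.4, 0.2]
opening: 0.7
finger_force: 0.0
```

```bash
python3 m.py pics/top6.png
python3 - <<'E'
from h import *
im=cv2.imread('pics/top6.png')
cv2.imwrite('pics/c6.png',cv2.resize(im[80:170,190:400],None,fx=3.8,fy=3.8,interpolation=cv2.INTER_CUBIC))
H,S,V=hsv(im);w=(H>8)&(H<24)&(S>90)&(V>90)
for u in (185,205,240,250,255,322,328,334,385,400):
    v=np.argmax(w[85:135,u])+85-.5; print(u,v,w2l(cast('top',[[u,v]],100)).round(1))
for u in (270,280,290,300,310):
    H2=((H>45)&(H<75)&(S>120)&(V>70))[80:125,u]; i=np.where(H2)[0]+80
    print(u,w2l(cast('top',[[u,i[0]-.5],[u,i[-1]+.5]],108)).round(1).tolist())
E
```

```text
band [187.5   3.7] [109.6  38.8] 89.93 X 168.088086077278 206.92823360932576
dark (array([87.1,  2. ]), array([  7. , 104.8]), 4.14)
-45 line 168.7 end 205.2
-25 line 169.6 end 205.5
5 line 169.6 end 205.8
35 line 169.6 end 206.2
12.4 d [-0.1455  0.0002 -0.0005] twist -0.0001 F [ 0.3 -1.  -0.2] led [-85.    3.3] 97.4 177.39
185 100.5 [[169.8 248.9]]
205 101.5 [[170.4 201.8]]
240 103.5 [[170.9 119.8]]
250 104.5 [[170.1  96.4]]
255 104.5 [[170.9  84.8]]
322 109.5 [[170.1 -70.8]]
328 109.5 [[171.1 -84.7]]
334 110.5 [[169.8 -98.7]]
385 114.5 [[ 169.5 -217.4]]
400 115.5 [[ 169.9 -252.4]]
270 [[206.8, 52.4], [168.6, 49.4]]
280 [[206.0, 29.2], [167.8, 26.3]]
290 [[207.6, 6.1], [167.1, 3.2]]
300 [[206.9, -17.1], [168.8, -19.7]]
310 [[206.2, -40.3], [168.1, -42.8]]
```

View pics/c6.png

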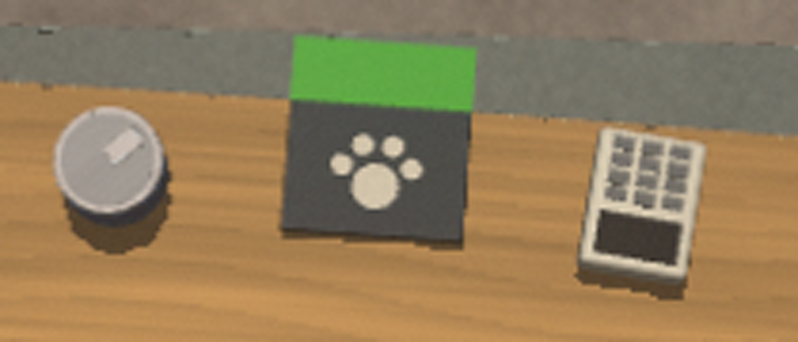

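The crop shows the plaque square at the edge, with the band line at (382,105) about 2.7 mm short of it. One more small push.

apply_moves --deltas '[[[-0.04,0,-0.001],0,0.06],[[-0.08,0,-0.001],0,0.06],[[-0.12,0,-0.001],0,0.06],[[-0.145,0,-0.001],0,0.06],[[-0.153,0,-0.001],0,0.06],[[-0.157,0,-0.001],0,0.06],[[-0.158,0,-0.001],0,0.06],[[-0.159,0,-0.001],0,0.06],[[-0.16,0,-0.001],0,0.06],[[-0.16,0,-0.001],0,0.06]]'

```text
clock: 13.23
tool_pos: [626.0, 18.2, 98.1]
eef_rot: [-180.0, 0.0, 177.4]
wrist_force: [0.4, -0.2, 0.3]
opening: 0.702
finger_force: 0.0
```

```bash
python3 -c "
from h import *
go(78.7,3.3,97.5,177.4)"
```

```text
13.2333 d [-0.0031  0.0001  0.0006] twist 0.0001 F [ 0.4 -0.2  0.3] led [75.6  3.2] 98.1 177.4
```

apply_moves --deltas '[[[-0.001,0,0],0,0.06],[[-0.002,0,0],0,0.06],[[-0.003,0,0],0,0.06],[[-0.003,0,0],0,0.06],[[-0.003,0,0],0,0.06]]'

```text
clock: 13.65
tool_pos: [629.1, 18.1, 97.8]
eef_rot: [180.0, 0.0, 177.4]
wrist_force: [-1.6, -0.1, -0.0]
opening: 0.702
finger_force: 0.5
```

apply_moves --deltas '[[[0.02,0,0],0,0.06],[[0.06,0,0],0,0.06],[[0.1,0,-0.02],0,0.06],[[0.14,0,-0.06],0,0.06],[[0.16,0,-0.08],0,0.06],[[0.16,0,-0.08],0,0.06],[[0.16,0,-0.08],0,0.06]]'

```text
clock: 14.23
tool_pos: [469.4, 25.3, 179.8]
eef_rot: [-180.0, 0.3, 177.4]
wrist_force: [0.2, -0.5, 0.5]
opening: 0.707
finger_force: 0.0
```

```bash
python3 m.py pics/top7.png
python3 - <<'E'
from h import *
im=cv2.imread('pics/top7.png')
H,S,V=hsv(im)
for u in (270,280,290,300,310):
    H2=((H>45)&(H<75)&(S>120)&(V>70))[80:125,u]; i=np.where(H2)[0]+80
    print(u,w2l(cast('top',[[u,i[0]-.5],[u,i[-1]+.5]],108)).round(1).tolist())
cv2.imwrite('pics/c7.png',cv2.resize(im[80:170,190:400],None,fx=3.8,fy=3.8,interpolation=cv2.INTER_CUBIC))
E
```

```text
band [190.    3.6] [ 38.3 109.4] 0.15 X 170.96273808406607 209.2794966583362
dark (array([89.6,  2.2]), array([  2.9, 105.1]), 0.11)
-45 line 171.9 end 208.1
-25 line 172.0 end 207.9
5 line 172.2 end 208.2
35 line 172.6 end 208.6
14.2833 d [-0.1412  0.0004  0.0806] twist -0.0001 F [-0.1  0.8 -1. ] led [-80.8   3.1] 178.3 177.39
270 [[209.2, 52.6], [171.0, 49.6]]
280 [[208.4, 29.3], [170.2, 26.5]]
290 [[210.0, 6.3], [171.9, 3.5]]
300 [[209.3, -16.9], [171.1, -19.6]]
310 [[208.6, -40.1], [170.5, -42.7]]
```

View pics/c7.png

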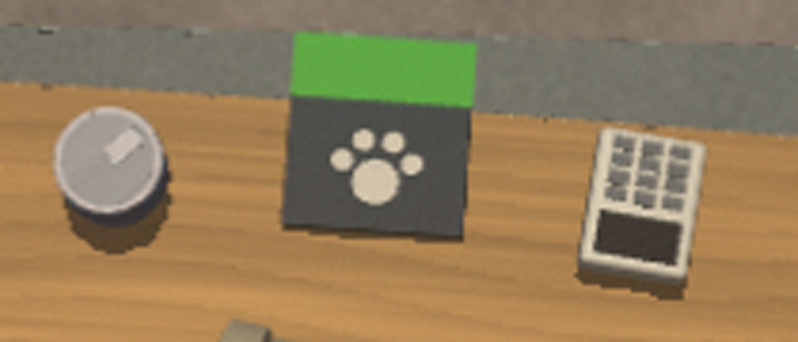

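The band line (382,100) lies at the ledge edge, with its centre at 190.0 against a target of 190. The plaque is square to 0.15° and centred between the reader and the blue tin, and the robot is clear. I'll hand it in.

```bash
python3 -c "
from cell import workorder
print(workorder.close_job())"
```

```text
the job is handed in; nothing more can be done
None
```

I handed the job in at about 14 s of robot time: the plaque's green band sticks out past the customer's edge with its start line within about 1 mm of it, square to 0.15° and about midway between the card reader and the blue tin, and nothing else was moved.

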